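# Nudge the carrier plate onto the stage's locating pins

### The arm

A 6-joint arm with a two-finger parallel gripper is mounted at the origin on the work surface. World frame = base frame: x ahead of the robot, y to its left, z up, the work surface at z = 0. Lengths are in m, angles in rad, forces in N, time in s.
With the tool pointing down it reaches from about 0.375 to 0.975 m from the base axis. Payload 3.8 kg.
Tool frame: the origin (TCP) lies at the very end of the fingers, on their centre line; the grasp point (between the pads) lies 19 mm behind it; y points along the fingers, x is the direction in which the jaws open and shut, and the axes are right-handed (so a half turn about y gives the same grasp; the last joint's range is limited). The gripper opens to 85 mm and grips with 20 to 120 N. Pads are 22 mm wide; open, the fingers measure 114 mm over their backs; the gripper's body (76 mm by 85 mm) begins 54 mm behind the grasp point. The pads swing forward as they close: fully open they stand 13 mm farther back than shut.
Start: joints at [-1.306, 0.264, 1.604, -0, 1.274, -0.037], TCP at [0.201, -0.644, 0.231] pointing down, gripper open.
Joint ranges: [-2.63, 2.63], [-0.94, 2.18], [0.31, 2.57], [-1.31, 4.45], [0, 2.66], [-2.55, 2.55]. Speed limits (rad/s): [2.57, 2.57, 3.14, 3.14, 3.14, 3.14].

### API

Orientations are given as a rotation vector (axis times angle).
In Python, from workcell import bot, cams gives the robot as it stands.
- The arm moves only by the tool play_rows, never from a script. Its argument "motion" is a list of rows, each a list of 2 entries, a list of its own where there are three numbers: the shift along the world's x, y, z normalised to -1 to 1, where 1 is 400 mm, then the turn, a rotation vector about the world's x, y, z normalised to -1 to 1, where 1 is pi/4 rad. In form: [[[tx, ty, tz], [ax, ay, az]], ...]. A call has 1 to 10 rows; each row is the pose to reach, as a shift and turn from the pose commanded when the call began; what a row does not reach only later rows make up. A row lasts 1/8 s, in which the tool goes at most 62.5 mm and 10.7 degrees, less where a joint would pass 70% of its speed; a pose out of reach is approached as far as the arm can. A call with a number of a shift or a turn outside -1 to 1 is refused whole. A call with a gripper value outside its range is refused whole. "gripper" is the closure, from 0 (fully open) to 1 (shut), set as the call begins (left out, the last holds). The fingers move at their own pace and stop on an object; "squeeze" is the grip in N (left out, the last holds). Time passes only in rows, so rows that repeat a pose let the fingers close. It gives the time, the measured TCP pose, the force and the opening at its end, in the units of the state.
- bot.read_state(): the state, without advancing time (a new reading comes with each control period).
- cams.read_camera(name): name is "scene" or "top"; returns (picture, depth): 420x560x3 uint8, red, green, blue; 420x560 float32, m along the optical axis (not along the pixel's ray), 0 where there is no reading.
- cams.calibration(name): a dict with "mtx" (3x3 intrinsics, pixels), "k1" (the pictures are not rectified: a ray, as slopes to the right and down, at radius r is drawn at 1 + k1 r^2 times it, then the intrinsics apply), "R" (3x3) and "t" (3): a world point X has camera coordinates R X + t. Camera axes: x right, y down, z forward; pixel columns grow to the right and rows downward; lengths in m; the calibration is good to about 2 mm. A picture is of the moment at which its call begins. calibration takes no time and is no camera call.
- bot.finish_job(): hands the job in, once; it reports no verdict.
Trained networks look in the newest picture that a camera, given by its name, has taken for a name from the list of things; names that differ only in an ending like _2 or _b are one class to them, and where a whole thing is asked for, a point or a joint stands for the part that bears it (a point fixed in the world has none). Each returns a list of dicts, best first, with "conf" (0 to 1); they miss things now and then, are a little off and sometimes report something else, mostly with a low value. They report only what shows in the picture. A call takes as long as a camera call. They do not tell look-alikes from the thing itself.
- cams.recognise(camera, label): "xyz" ([x, y, z] in m, in the coordinates of the camera as it stood for that picture, good to about 4 mm: the middle of the surface that is visible of it).
- cams.regions_of(camera, label): "mask" (420x560 bool, what is visible of it).
- cams.mark_of(camera, label): "xyz" ([x, y, z] in m, in the coordinates of the camera as it stood for that picture, good to about 4 mm: a listed point, or the origin of a listed thing).
The state is a dict: "time": time; "q": joint angles; "joint_vel": joint speeds; "joint_torque": joint torques, N m; "tool_pos": TCP position; "tcp_rot": TCP orientation; "wrist_force": force on the tool from outside, world axes, zero at the start; "torque": the same for the moment, N m; "width": opening from 0.0 (shut) to 1.0 (fully open).
Only numpy, scipy, OpenCV 4.12 (cv2) and the standard library are available. Lean on these libraries where they do the work, as an engineer would, in place of code of your own. Each camera call takes 0.05 s, during which the arm holds its last target.

### The job

The carrier plate on the microscope stage is lying askew, half on the loading ledge and half on top of the two locating pins. Nudge it sideways with the fingertips until both of its holes drop over the pins and it sits flat on the lower bed, then draw back. Slide it only, never lift it or tip it up, and leave the jar, the specimen holder and the screwdriver where they are.

Things in the scene. Friction and masses are not known exactly. Their poses are not given: they have to be found in the camera images.
- stage: fixed metal microscope stage (dark bed, bare aluminium ledge), 150 mm along its x, 300 mm along its y; origin: centre of its underside, on the bench. Two levels: low bed (24 mm above the bench) from y = -150 to +18 mm, raised loading ledge (30 mm above the bench) from y = +18 to +150 mm. No walls. Two pins stand on the bed; two black knobs stick out below bed level at the +x side and -y end
- step (a point): middle of the top edge of the step between ledge and bed, at (0, 18) mm in the stage's frame, 30 mm above the bench. The seated plate's +y end stops 3 mm short of it: its origin is then at (0, -55) mm in the stage's frame, at bed level, its axes parallel to the stage's
- pin_a (a point): foot (at bed level, 24 mm above the bench) of the fixed steel locating pin on the stage's +x side, at (28, -70) mm in the stage's frame. Pin: 9 mm diameter, 6 mm tall, upper half tapering to a 4 mm flat nose level with the ledge
- pin_b (a point): foot of the second, identical pin, on the stage's -x side, at (-28, -70) mm in the stage's frame
- plate: loose steel carrier plate, about 0.5 kg, 90 mm along x, 140 mm along y, 16 mm thick, two 12 mm through holes; origin: centre of its underside. Starts flat on ledge and pin noses, turned up to 9 degrees from the stage's axes, 26 to 46 mm too far towards the stage's +y and up to 14 mm off in x. On top: three brass stubs 7 mm tall near its -y end, a fixed pillar
- pillar_top (a point): top centre of the pillar fixed on the plate (25 mm wide cap), on the plate's centre line, 22 mm from its centre towards +y, 42 mm above its underside
- hole_a (a point): centre, at the underside, of the plate's hole for pin_a, at (28, -15) mm in the plate's frame
- hole_b (a point): centre, at the underside, of the plate's hole for pin_b, at (-28, -15) mm in the plate's frame
- jar: bystander: small glass jar with white cap, 44 mm wide, 62 mm tall, standing on the bench; origin: centre of its underside
- holder: bystander: specimen holder, brass foot 40 mm wide with a thin post, 46 mm tall, standing on the bench; origin: centre of its underside
- driver: bystander: screwdriver with black handle, 150 mm long, lying on the bench between the stage and the robot
There are look-alikes about, which are no part of the job. What is shaped like the plate but green, red or turquoise is not meant.

How it is judged:
By the outcome, as a careful person would: the job done as asked, in the order asked, and still so for the second after the job is handed in, with the robot touching nothing.
It also fails if it takes over 64 s, if anything falls off the work surface, if the arm or the gripper's body presses on something with over 40 N, if the wrist force passes 120 N, or if a joint passes its speed limit or range.

## Working session

There is one attempt and no reset: what is moved stays moved. The work goes in short steps, Python scripts to look and compute and a tool call to move; the robot and the scene stay as the last step left them, time stands still between calls to the robot, and variables do not carry over. Pictures are saved under pics/ and viewed, and the job is handed in when it is done.

Besides the shell and the picture viewer there is one more tool, called after "Request:" as name(argument=value, ...), one argument or row to a line, values as JSON. play_rows: Moves the arm, as the interface text tells. Its arguments: {"type":"object","properties":{"motion":{"type":"array","items":{"type":"array"}},"gripper":{"type":"number"},"squeeze":{"type":"number"}},"required":["motion"]}

```bash
mkdir -p pics; ls; cat > h.py <<'E'
import numpy as np, cv2
from workcell import bot, cams
def cal(n):
    c=cams.calibration(n); return np.array(c["mtx"]),float(c["k1"]),np.array(c["R"]),np.array(c["t"])
def w(n,xyz):
    K,k,R,t=cal(n); return R.T@(np.array(xyz)-t)
def proj(n,X):
    K,k,R,t=cal(n); c=R@np.array(X,float)+t; s=c[:2]/c[2]; s=s*(1+k*(s@s)); return K[:2,:2]@s+K[:2,2]
def ray(n,u,v):
    K,k,R,t=cal(n); d=np.linalg.solve(K,[u,v,1])[:2]; s=d.copy()
    for _ in range(20): s=d/(1+k*(s@s))
    return np.array([s[0],s[1],1])
def onz(n,u,v,z):
    K,k,R,t=cal(n); r=R.T@ray(n,u,v); o=-R.T@t; return o+r*(z-o[2])/r[2]
def pd(n,u,v,d):
    return w(n,ray(n,u,v)*d)
E
python3 - <<'E'
from h import *
s=bot.read_state(); print({k:np.round(v,3) for k,v in s.items()})
for n in("scene","top"):
    p,d=cams.read_camera(n); cv2.imwrite(f"pics/{n}0.png",p[:,:,::-1]); np.save(f"{n}d.npy",d)
    for l in("stage","step","pin_a","plate","pillar_top","hole_a","jar","holder","driver"):
        print(n,l,[(np.round(w(n,x["xyz"]),3).tolist(),np.round(proj(n,w(n,x["xyz"]))).tolist(),round(x["conf"],2)) for x in cams.mark_of(n,l)])
E
```

```text
pics
{'time': np.float64(0.0), 'q': array([-1.306,  0.265,  1.605, -0.   ,  1.274, -0.037]), 'joint_vel': array([-0.   ,  0.002,  0.   ,  0.001, -0.001,  0.001]), 'joint_torque': array([-1.0000e-03, -5.1512e+01, -3.6732e+01, -0.0000e+00,  1.3000e-02,
       -0.0000e+00]), 'tool_pos': array([ 0.2  , -0.644,  0.23 ]), 'tcp_rot': array([-1.336,  0.985, -0.982]), 'wrist_force': array([-0.13 , -0.185,  0.916]), 'torque': array([-0.025, -0.016, -0.012]), 'width': np.float64(1.001)}
scene stage [([0.535, -0.082, -0.004], [274.0, 242.0], 0.56)]
scene step [([0.581, -0.106, 0.033], [268.0, 245.0], 0.25)]
scene pin_a [([0.537, -0.081, -0.002], [275.0, 242.0], 0.64), ([0.584, -0.147, 0.025], [247.0, 253.0], 0.6), ([0.549, -0.098, 0.035], [268.0, 233.0], 0.18)]
scene plate [([0.772, -0.261, 0.001], [199.0, 361.0], 0.96), ([0.554, -0.099, 0.034], [268.0, 235.0], 0.78), ([0.52, -0.37, 0.002], [126.0, 263.0], 0.78), ([0.315, -0.298, 0.001], [160.0, 199.0], 0.7), ([0.783, 0.168, 0.005], [456.0, 301.0], 0.59)]
scene pillar_top [([0.532, -0.358, 0.041], [128.0, 251.0], 0.96), ([0.549, -0.076, 0.071], 
[... 1576 characters left out ...]
 ([0.485, -0.362, -0.001], [396.0, 238.0], 0.91), ([0.77, 0.204, 0.003], [185.0, 130.0], 0.89), ([0.525, -0.116, 0.033], [301.0, 219.0], 0.76), ([0.761, 0.149, -0.001], [205.0, 134.0], 0.72), ([0.577, -0.105, 0.032], [297.0, 199.0], 0.69), ([0.803, -0.277, 0.006], [361.0, 121.0], 0.65), ([0.768, -0.231, -0.001], [344.0, 133.0], 0.62), ([0.321, -0.327, -0.0], [383.0, 303.0], 0.61), ([0.525, -0.397, 0.0], [408.0, 223.0], 0.58)]
top jar [([0.695, 0.004, -0.0], [257.0, 157.0], 0.73)]
top holder [([0.728, -0.118, 0.001], [302.0, 146.0], 0.46)]
top driver [([0.389, -0.165, -0.001], [319.0, 274.0], 0.91), ([0.549, -0.095, 0.03], [293.0, 209.0], 0.61), ([0.537, -0.083, 0.001], [288.0, 216.0], 0.42)]
```

```bash
python3 - <<'E'
import cv2
a=cv2.imread("pics/top0.png")
cv2.imwrite("pics/top0c.png",cv2.resize(a[130:310,200:400],None,fx=3.3,fy=3.3,interpolation=cv2.INTER_CUBIC))
b=cv2.imread("pics/scene0.png")
cv2.imwrite("pics/scene0c.png",cv2.resize(b[160:340,180:390],None,fx=3.3,fy=3.3,interpolation=cv2.INTER_CUBIC))
E
```

```text
(no output)
```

View pics/top0.png

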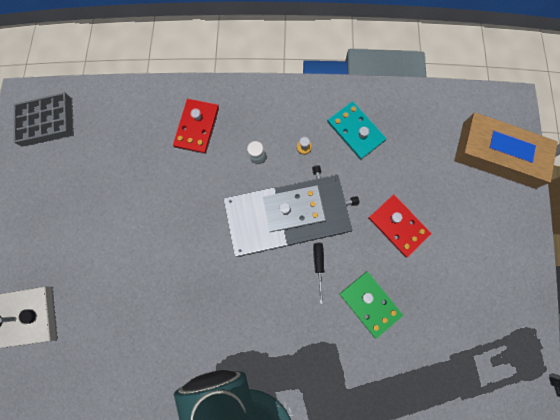

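View pics/top0c.png

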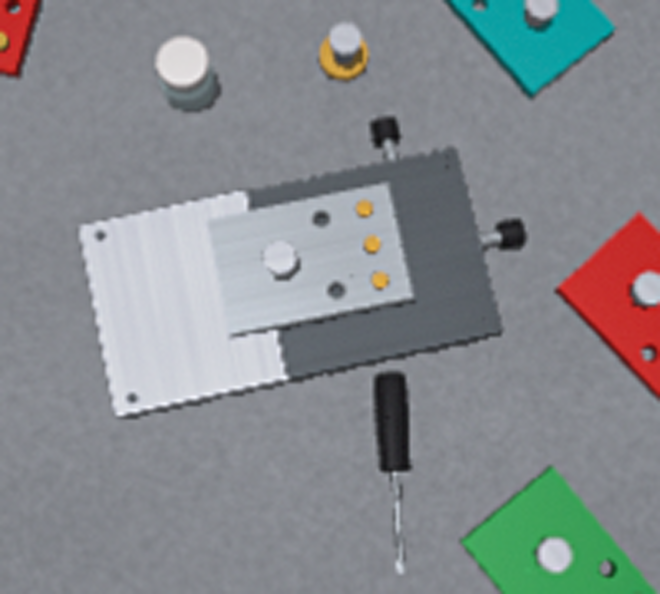

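View pics/scene0c.png

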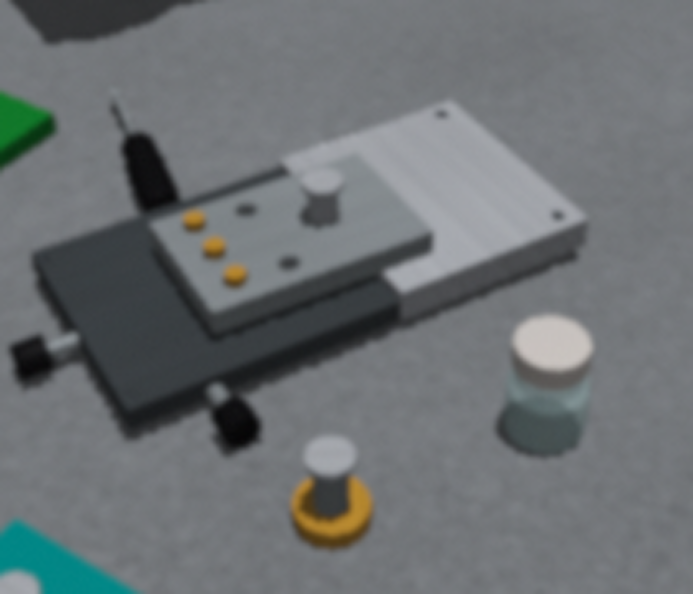

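View pics/scene0.png

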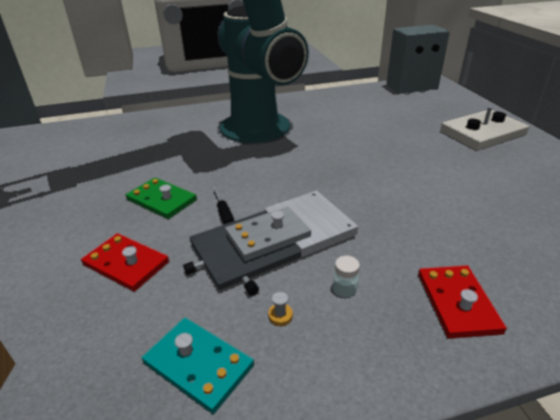

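Candidates in the top view are red (195,125), turquoise (356,130), red (400,225), green (371,303) and bare steel (294,209). Only the bare steel one on the stage fits: it has the pillar and three stubs, and the enlarged crop shows it lying half on the ledge. Next I fit the stage and plate poses.

```bash
cat > fit.py <<'E'
from h import *
from scipy.optimize import minimize
def projN(c,X):
    K,k,R,t=c; q=X@R.T+t; s=q[:,:2]/q[:,2:]; s=s*(1+k*(s**2).sum(1,keepdims=True)); return s@K[:2,:2].T+K[:2,2]
def seg(a,b,n=40): 
    f=np.linspace(.04,.96,n)[:,None]; return np.array(a)*(1-f)+np.array(b)*f
def T(P,p,z=0):
    c,s=np.cos(p[2]),np.sin(p[2]); return np.c_[p[0]+c*P[:,0]-s*P[:,1],p[1]+s*P[:,0]+c*P[:,1],P[:,2]+z]
m=1e-3
def rect(x0,x1,y0,y1,z): 
    return [((x0,y0,z),(x1,y0,z)),((x1,y0,z),(x1,y1,z)),((x1,y1,z),(x0,y1,z)),((x0,y1,z),(x0,y0,z))]
stage_s=[((-75,-150,24),(75,-150,24)),((75,-150,24),(75,18,24)),((-75,-150,24),(-75,18,24)),((-75,18,30),(-75,150,30)),((75,18,30),(75,150,30)),((-75,150,30),(75,150,30))]
plate_s=rect(-45,45,-70,70,16)
def mk(S): return [seg(np.array(a)*m,np.array(b)*m) for a,b in S]
def grad(img,sig):
    g=cv2.GaussianBlur(img.astype(np.float32),(0,0),sig); 
    return np.sqrt(sum(cv2.Sobel(g[:,:,i],cv2.CV_32F,1,0)**2+cv2.Sobel(g[:,:,i],cv2.CV_32F,0,1)**2 for i in range(3)))
def fit(imgs,segs,p0,z,off=None):
    # imgs {name:img}; returns pose
    p=np.array(p0,float)
    for sig in (2.5,1.5,1.0,.8):
        G={n:np.sqrt(grad(i,sig)) for n,i in imgs.items()}; C={n:cal(n) for n in imgs}
        for n in G: G[n]/=G[n].max()
        def cost(q):
            q=q*[m,m,.01]+p; tot=0
            for n in G:
                for s in segs:
                    uv=projN(C[n],T(s,q,z)).astype(np.float32)
                    tot-=cv2.remap(G[n],uv[None,:,0].copy(),uv[None,:,1].copy(),cv2.INTER_CUBIC).mean()
            return tot
        r=min((minimize(cost,np.array(o,float),method="Nelder-Mead",options=dict(initial_simplex=np.array(o)+np.array([[0,0,0],[2,0,0],[0,2,0],[0,0,2.]]))) for o in [(0,0,0),(2,2,1),(-2,-2,-1),(2,-2,0),(-2,2,0)]),key=lambda r:r.fun)
        p=p+r.x*[m,m,.01]
    return p,r.fun
def rel(s,p):
    c,sn=np.cos(s[2]),np.sin(s[2]); d=p[:2]-s[:2]
    return np.array([c*d[0]+sn*d[1],-sn*d[0]+c*d[1]])*1e3, np.degrees(p[2]-s[2])
E
python3 - <<'E'
from fit import *
im={n:cv2.imread(f"pics/{n}0.png") for n in("top","scene")}
for names in (["top"],["scene"],["top","scene"]):
    I={n:im[n] for n in names}
    s,f=fit(I,mk(stage_s),(0.535,-0.082,np.radians(12)),0)
    p,g=fit(I,mk(plate_s),(0.551,-0.098,np.radians(12)),.030)
    print(names,s.round(4),np.degrees(s[2]),f,p.round(4),np.degrees(p[2]),g,rel(s,p))
I=im["top"].copy()
def draw(I,n,S,p,z,col):
    for q in mk(S):
        uv=projN(cal(n),T(q,p,z)); uv=(uv+.5)*4-.5
        cv2.polylines(I,[uv.round().astype(int)],False,col,1)
for n in im:
    B=cv2.resize(im[n],None,fx=4,fy=4); draw(B,n,stage_s,s,0,(0,0,255)); draw(B,n,plate_s,p,.03,(0,255,0))
    c={"top":(285,215),"scene":(270,240)}[n]
    cv2.imwrite(f"pics/{n}fit.png",B[(c[1]-60)*4:(c[1]+60)*4,(c[0]-90)*4:(c[0]+90)*4])
E
```

```text
['top'] [ 0.5363 -0.0824  0.224 ] 12.836171452315984 -3.6841442584991455 [ 0.5505 -0.0967  0.2134] 12.226064580677626 -2.408200979232788 (array([ 10.73437263, -17.17004657]), np.float64(-0.6101068716383571))
['scene'] [ 0.5378 -0.083   0.2407] 13.78944443319479 -3.145110607147217 [ 0.5501 -0.0984  0.2199] 12.601761813140014 -2.2820262908935547 (array([  8.30797544, -17.8955065 ]), np.float64(-1.1876826200547776))
['top', 'scene'] [ 0.5368 -0.0826  0.2287] 13.101748261003989 -6.747486114501953 [ 0.5505 -0.0975  0.215 ] 12.317755281305223 -4.653222560882568 (array([  9.95423933, -17.59871589]), np.float64(-0.7839929796987652))
```

View pics/topfit.png

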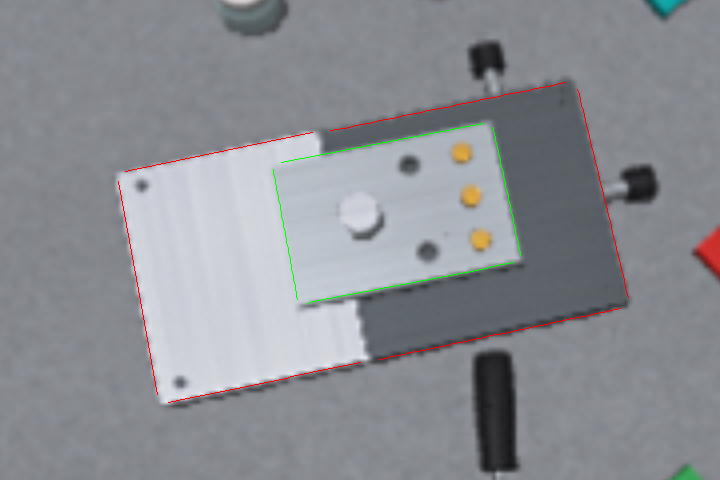

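View pics/scenefit.png

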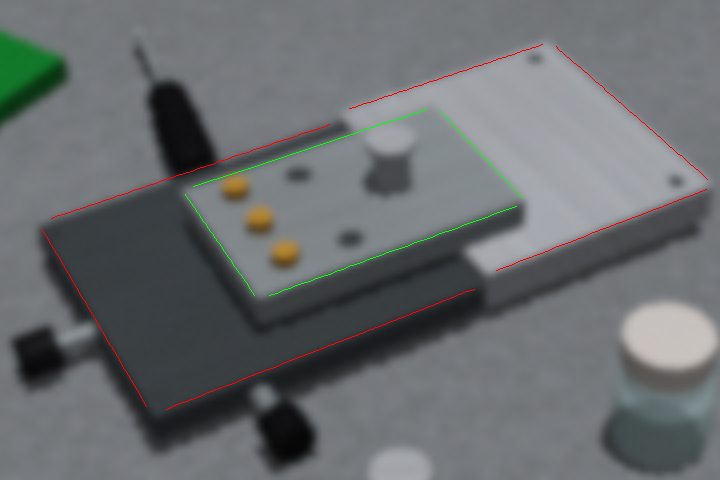

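The fits agree with both pictures. Seen in the stage frame, the plate is at (+10, -17.6) mm and turned about -0.8°, so it needs about -10 mm in x and -37 mm in y. I'll push the +x side first with two spread fingers, then the +y end.

```bash
cat > go.py <<'E'
from fit import *
from scipy.spatial.transform import Rotation as Ro
S=np.array([0.5368,-0.0826,np.radians(13.1)])
def s2w(x,y): return S[:2]+Ro.from_euler('z',S[2]).as_matrix()[:2,:2]@np.array([x,y])*1e-3
def w2s(X): return (Ro.from_euler('z',-S[2]).as_matrix()[:2,:2]@(np.array(X[:2])-S[:2]))*1e3
def tx(): return Ro.from_rotvec(bot.read_state()["tcp_rot"]).as_matrix()
E
python3 - <<'E'
from go import *
s=bot.read_state(); M=tx(); print(M.round(3)); a=np.degrees(np.arctan2(M[1,0],M[0,0])); print("toolx yaw",a)
for nm,(x,y) in dict(side=(85,-10),end=(8,75)).items():
    print(nm,s2w(x,y),((np.r_[s2w(x,y),.15]-s["tool_pos"])/.4).round(4))
print("turn for toolx along stage y (103.1):",[(103.1-a+180*k)/45 for k in(-1,0,1)])
E
```

```text
[[ 0.297  0.     0.955]
 [-0.955 -0.     0.297]
 [ 0.    -1.     0.   ]]
toolx yaw -72.71052067019211
side [ 0.62185447 -0.0730744 ] [ 1.0531  1.4286 -0.2033]
end [ 0.52759296 -0.00773859] [ 0.8174  1.5919 -0.2033]
turn for toolx along stage y (103.1): [np.float64(-0.09309954066239799), np.float64(3.906900459337602), np.float64(7.906900459337602)]
```

Request:
play_rows(
  motion=[
    [[0.1,0.14,0],[0,0,0]],
    [[0.2,0.28,0],[0,0,0]],
    [[0.3,0.42,-0.05],[0,0,-0.05]],
    [[0.4,0.56,-0.1],[0,0,-0.09]],
    [[0.5,0.7,-0.15],[0,0,-0.093]],
    [[0.6,0.81,-0.2],[0,0,-0.093]],
    [[0.7,0.95,-0.2],[0,0,-0.093]],
    [[0.7,0.95,-0.2],[0,0,-0.093]],
  ],
  gripper=0.4,
)

```text
time: 2.0
tool_pos: [0.4817, -0.2622, 0.151]
tcp_rot: [-1.309, 1.038, -1.038]
wrist_force: [1.0, -0.8, -0.0]
width: 0.605
```

```bash
python3 - <<'E'
from go import *
s=bot.read_state(); M=tx(); print(s["time"],s["tool_pos"],s["width"],np.degrees(np.arctan2(M[1,0],M[0,0]))-13.1,M[2].round(3)); print(((np.r_[s2w(85,-10),.11]-s["tool_pos"])/.4).round(4),s["q"].round(2))
E
```

```text
2.0 [ 0.48168056 -0.26220937  0.15095084] 0.6048292952696959 -89.91628647583968 [-0. -1.  0.]
[ 0.3504  0.4728 -0.1024] [-0.54  0.09  1.96  0.    1.09  0.8 ]
```

Request:
play_rows(
  motion=[
    [[0.09,0.12,0],[0,0,0]],
    [[0.18,0.24,0],[0,0,0]],
    [[0.27,0.36,0],[0,0,0]],
    [[0.35,0.473,0],[0,0,0]],
    [[0.35,0.473,-0.1],[0,0,0]],
    [[0.35,0.473,-0.2],[0,0,0]],
    [[0.35,0.473,-0.2],[0,0,0]],
  ],
)

```text
time: 2.88
tool_pos: [0.6171, -0.0744, 0.0673]
tcp_rot: [-1.313, 1.045, -1.033]
wrist_force: [-0.5, -0.1, 0.2]
width: 0.601
```

```bash
python3 - <<'E'
from go import *
s=bot.read_state(); print(s["tool_pos"],w2s(s["tool_pos"]),s["wrist_force"])
for n in("top","scene"):
    p,d=cams.read_camera(n); cv2.imwrite(f"pics/{n}1.png",p[:,:,::-1]); np.save("d_"+n,d)
    c={"top":(285,195),"scene":(280,240)}[n]
    cv2.imwrite(f"pics/{n}1c.png",cv2.resize(p[c[1]-75:c[1]+75,c[0]-100:c[0]+100,::-1],None,fx=4,fy=4,interpolation=cv2.INTER_CUBIC))
print(proj("scene",s["tool_pos"]),proj("top",s["tool_pos"]))
E
```

```text
[ 0.61706557 -0.07437901  0.06732012] [ 80.0400373  -10.18524854] [-0.51849167 -0.14330557  0.22142122]
[289.15839853 239.22996567] [284.75685901 179.13036225]
```

View pics/scene1c.png

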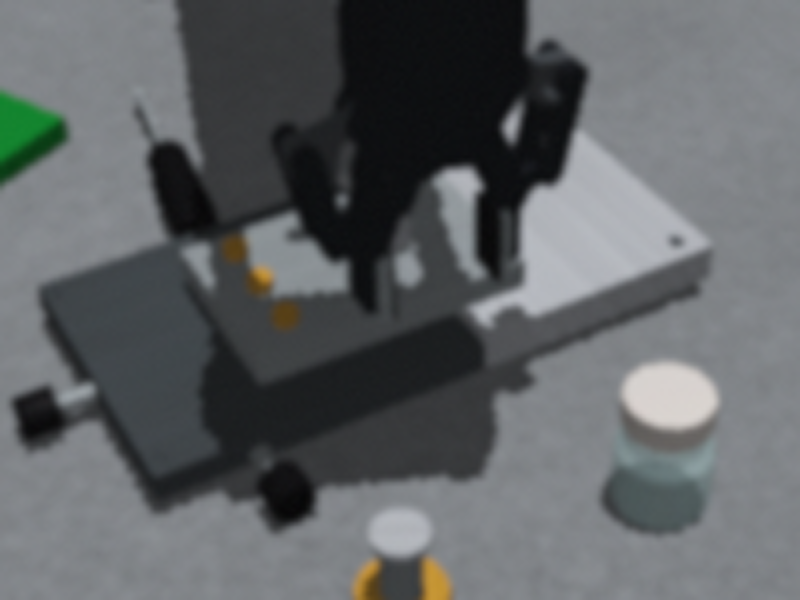

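View pics/top1c.png

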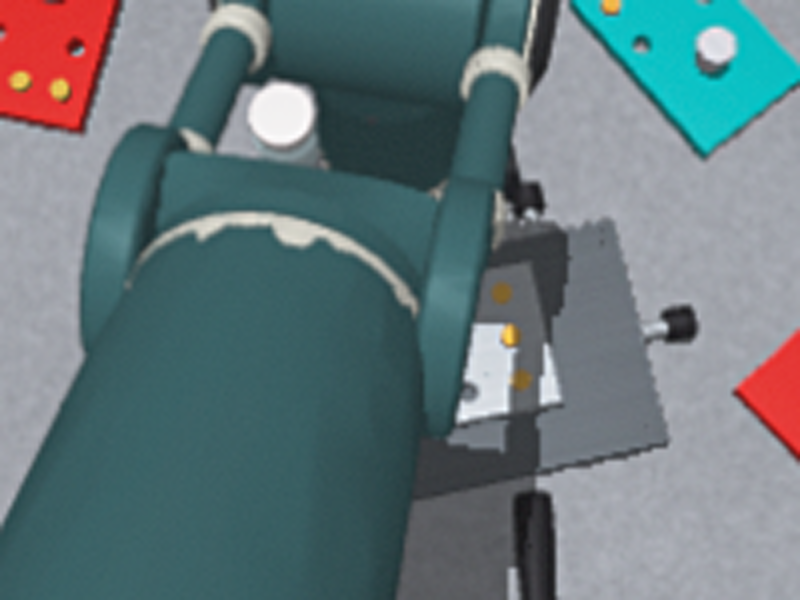

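Request:
play_rows(
  motion=[
    [[0,0,-0.04],[0,0,0]],
    [[0,0,-0.08],[0,0,0]],
    [[0,0,-0.09],[0,0,0]],
    [[0,0,-0.09],[0,0,0]],
  ],
)

```text
time: 3.48
tool_pos: [0.6201, -0.0753, 0.0346]
tcp_rot: [-1.309, 1.04, -1.038]
wrist_force: [0.2, 0.2, 0.9]
width: 0.593
```

```bash
python3 - <<'E'
from go import *
s=bot.read_state(); M=tx();print(s["tool_pos"],w2s(s["tool_pos"]),s["wrist_force"],M.round(3),np.degrees(np.arctan2(M[1,0],M[0,0]))-13.1)
for n in("scene",):
    p,d=cams.read_camera(n); np.save("d_"+n,d)
    c={"top":(285,195),"scene":(280,240)}[n]
    cv2.imwrite(f"pics/{n}2c.png",cv2.resize(p[c[1]-60:c[1]+60,c[0]-80:c[0]+80,::-1],None,fx=5,fy=5,interpolation=cv2.INTER_CUBIC))
    h=np.array([[pd(n,u,v,d[v,u]) for u in range(200,360)] for v in range(180,300)])
    # finger points: compute stage coords; lowest z in region x 68..95, y -60..40
    q=h.reshape(-1,3); st=np.array([w2s(x) for x in q]); k=(st[:,0]>65)&(st[:,0]<100)&(st[:,1]>-60)&(st[:,1]<50)&(q[:,2]>.028)&(q[:,2]<.09)
    for lo in range(-60,50,6):
        kk=k&(st[:,1]>=lo)&(st[:,1]<lo+6)
        if kk.any(): print(lo,kk.sum(),q[kk,2].min().round(4),st[kk,0].min().round(1),st[kk,0].max().round(1))
E
```

```text
[ 0.62012127 -0.07530377  0.03463483] [ 82.80661235 -11.77851919] [0.22211708 0.22190208 0.94470534] [[ 0.227 -0.001  0.974]
 [-0.974  0.     0.227]
 [-0.    -1.    -0.001]] -90.00382018206514Traceback (most recent call last):
  File "<stdin>", line 7, in <module>
  File "h.py", line 16, in pd
    return w(n,ray(n,u,v)*d)
  File "h.py", line 6, in w
    K,k,R,t=cal(n); return R.T@(np.array(xyz)-t)
            ~~~^^^
  File "h.py", line 4, in cal
    c=cams.calibration(n); return np.array(c["mtx"]),float(c["k1"]),np.array(c["R"]),np.array(c["t"])
ValueError: time passes only in moves, steps and waits
```

View pics/scene2c.png

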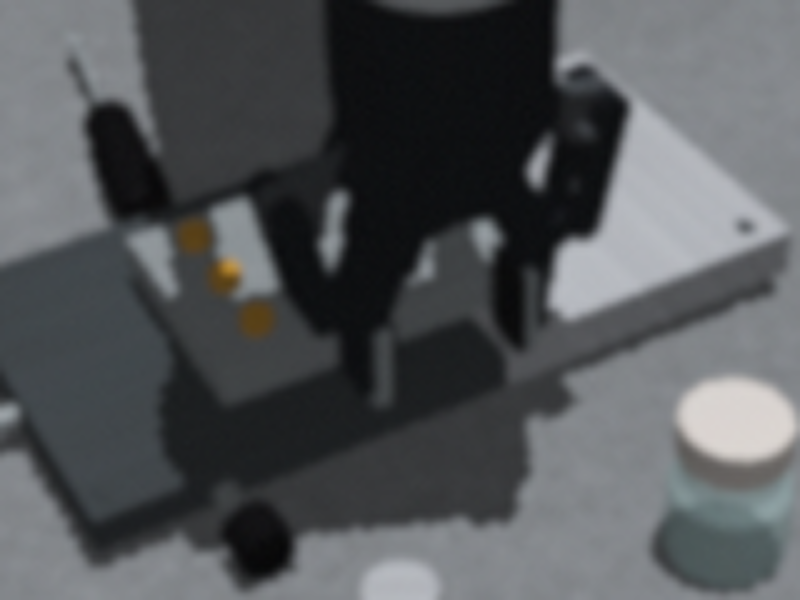

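```bash
python3 - <<'E'
import re
s=open('h.py').read()
s=s.replace("def cal(n):\n    c=","_C={}\ndef cal(n):\n    if n not in _C: _C[n]=_cal(n)\n    return _C[n]\ndef _cal(n):\n    c=")
open('h.py','w').write(s)
E
cat > hm.py <<'E'
from go import *
def cloud(n,d,u0,u1,v0,v1):
    K,k,R,t=cal(n); uv=np.array([[u,v] for v in range(v0,v1) for u in range(u0,u1)],float)
    s=cv2.undistortPoints(uv[:,None],K,np.array([k,0,0,0.]))[:,0]
    dd=d[v0:v1,u0:u1].reshape(-1); X=np.c_[s,np.ones(len(s))]*dd[:,None]
    W=(X-t)@R; st=(W[:,:2]-S[:2])@Ro.from_euler('z',S[2]).as_matrix()[:2,:2]*1e3
    return np.c_[st,W[:,2]*1e3],uv
E
python3 - <<'E'
from hm import *
d=np.load("d_scene.npy")
q,uv=cloud("scene",d,200,360,180,300)
k=(q[:,0]>65)&(q[:,0]<100)&(q[:,1]>-60)&(q[:,1]<50)&(q[:,2]>27)&(q[:,2]<70)
for lo in range(-60,50,6):
    kk=k&(q[:,1]>=lo)&(q[:,1]<lo+6)
    if kk.any(): print(lo,kk.sum(),np.sort(q[kk,2])[:5].round(1),q[kk,0].min().round(1),q[kk,0].max().round(1))
for v,u in((257,276),(259,276),(260,276),(245,306),(247,306),(248,306)):
    i=(v-180)*160+u-200; print(u,v,q[i].round(1))
# surfaces check
for nm,a in dict(ledge=(-60,60,60,140),plate=(-20,30,-75,-60)).items():
    kk=(q[:,0]>a[0])&(q[:,0]<a[1])&(q[:,1]>a[2])&(q[:,1]<a[3])&(q[:,2]>10)&(q[:,2]<60); print(nm,np.median(q[kk,2]) if kk.any() else 0,kk.sum())
E
```

```text
-60 1 [61.4] 82.9 82.9
-54 59 [44.9 45.6 46.7 48.  49.7] 75.7 91.1
-48 55 [41.4 41.5 41.7 42.9 43.6] 87.7 94.9
-42 15 [43.2 45.  45.6 48.8 50.6] 91.2 94.4
6 58 [38.3 40.9 41.  41.2 42.1] 74.0 95.1
12 59 [28.8 29.4 29.5 39.  39.4] 69.7 94.9
18 19 [43.  46.6 47.3 49.8 51.7] 88.2 91.7
24 5 [47.2 50.  54.8 66.8 69. ] 88.2 89.6
30 6 [27.3 27.6 27.6 30.  30.6] 74.9 76.8
36 12 [29.2 29.7 30.1 30.2 30.2] 65.2 77.2
42 15 [27.2 28.6 28.7 29.3 29.7] 65.7 77.3
48 3 [29.7 29.7 31. ] 65.1 75.3
276 257 [ 93.9 -44.7  51.6]
276 259 [ 93.1 -44.4  46.1]
276 260 [ 94.1 -45.   44.8]
306 245 [94.9 16.  53.5]
306 247 [93.6 16.9 47.4]
306 248 [91.7 18.1 43. ]
ledge 30.30591982922864 572
plate 47.609203917378295 146
```

Request:
play_rows(
  motion=[
    [[0,0,-0.016],[0,0,0]],
    [[0,0,-0.016],[0,0,0]],
    [[-0.01,-0.002,-0.016],[0,0,0]],
    [[-0.02,-0.005,-0.016],[0,0,0]],
    [[-0.03,-0.007,-0.016],[0,0,0]],
    [[-0.034,-0.008,-0.016],[0,0,0]],
    [[-0.034,-0.008,-0.016],[0,0,0]],
  ],
)

```text
time: 4.4
tool_pos: [0.6069, -0.0786, 0.029]
tcp_rot: [-1.309, 1.039, -1.039]
wrist_force: [-0.4, -0.8, -0.3]
width: 0.599
```

```bash
python3 - <<'E'
from go import *
s=bot.read_state(); print(s["tool_pos"],w2s(s["tool_pos"]),s["wrist_force"],s["width"])
E
```

```text
[ 0.60692553 -0.07856181  0.02895643] [ 69.21584253 -11.96094416] [-0.37597669 -0.83805335 -0.31440014] 0.5992855041302121
```

Request:
play_rows(
  motion=[
    [[-0.005,-0.001,0],[0,0,0]],
    [[-0.01,-0.0022,0],[0,0,0]],
    [[-0.015,-0.0035,0],[0,0,0]],
    [[-0.019,-0.0045,0],[0,0,0]],
    [[-0.023,-0.0055,0],[0,0,0]],
    [[-0.023,-0.0055,0],[0,0,0]],
  ],
)

```text
time: 5.15
tool_pos: [0.5977, -0.0807, 0.0289]
tcp_rot: [-1.309, 1.039, -1.039]
wrist_force: [1.0, 0.1, -0.2]
width: 0.6
```

```bash
cat > look.py <<'E'
import sys
from hm import *
tag=sys.argv[1]; names=sys.argv[2].split(","); p0=[float(x) for x in sys.argv[3:6]]; z=float(sys.argv[6])*1e-3 if len(sys.argv)>6 else .03
s=bot.read_state(); print(s["time"],s["tool_pos"],w2s(s["tool_pos"]),s["wrist_force"])
a=np.radians(p0[2]); P0=np.r_[s2w(*p0[:2]),S[2]+a]
I={}
for n in names:
    p,d=cams.read_camera(n); np.save(f"d_{n}",d); I[n]=np.ascontiguousarray(p[:,:,::-1]); cv2.imwrite(f"pics/{n}{tag}.png",I[n])
for nn in [[n] for n in names]+([names] if len(names)>1 else []):
    p,f=fit({n:I[n] for n in nn},mk(plate_s),P0,z); 
    st,_=fit({n:I[n] for n in nn},mk(stage_s),S,0)
    print(nn,"plate in S",rel(S,p),f,"| stage refit",rel(S,st),"| rel",rel(st,p))
for n in names:
    B=cv2.resize(I[n],None,fx=4,fy=4,interpolation=cv2.INTER_CUBIC)
    for q in mk(plate_s): cv2.polylines(B,[((projN(cal(n),T(q,p,z))+.5)*4-.5).round().astype(int)],False,(0,255,0),1)
    for q in mk(stage_s): cv2.polylines(B,[((projN(cal(n),T(q,S,0))+.5)*4-.5).round().astype(int)],False,(0,0,255),1)
    c={"top":(285,210),"scene":(270,240)}[n]
    cv2.imwrite(f"pics/{n}{tag}f.png",B[(c[1]-60)*4:(c[1]+60)*4,(c[0]-90)*4:(c[0]+90)*4])
    q,uv=cloud(n,np.load(f"d_{n}.npy"),180,360,150,300)
    pr=rel(S,p)[0]; ang=p[2]-S[2]; dx=q[:,0]-pr[0]; dy=q[:,1]-pr[1]; lx=np.cos(ang)*dx+np.sin(ang)*dy; ly=-np.sin(ang)*dx+np.cos(ang)*dy
    out=[]
    for y0,y1 in((-68,-60),(-35,-20),(-5,8),(45,66)):
        k=(abs(lx)<40)&(ly>y0)&(ly<y1)&(q[:,2]>20)&(q[:,2]<55)&~((abs(lx)<14)&(abs(ly-22)<30)); out.append((y0,int(k.sum()),round(float(np.median(q[k,2])),1) if k.any() else None))
    kl=(abs(q[:,0])<65)&(q[:,1]>90)&(q[:,1]<140)&(q[:,2]>20)&(q[:,2]<40); kb=(abs(q[:,0])<65)&(q[:,1]<-135)&(q[:,1]>-146)&(q[:,2]>10)&(q[:,2]<35)
    print(n,"plate top heights",out,"ledge",np.median(q[kl,2]).round(1),kl.sum(),"bed",np.median(q[kb,2]).round(1),kb.sum())
E
python3 look.py 3 scene 1 -17 0
```

```text
5.15 [ 0.5977401  -0.08073591  0.02892698] [ 59.77668863 -11.99657305] [ 0.97040325  0.06061018 -0.18553799]
['scene'] plate in S (array([ 32.59391113, -23.61398292]), np.float64(-17.40196958534683)) -1.566038966178894 | stage refit (array([ 1.68858306, -6.40062472]), np.float64(0.5844463351741687)) | rel (array([ 30.72813819, -17.52770741]), np.float64(-17.986415920520997))
scene plate top heights [(-68, 176, 45.0), (-35, 165, 35.6), (-5, 79, 24.9), (45, 179, 30.4)] ledge 30.3 655 bed 24.5 281
```

View pics/scene3f.png

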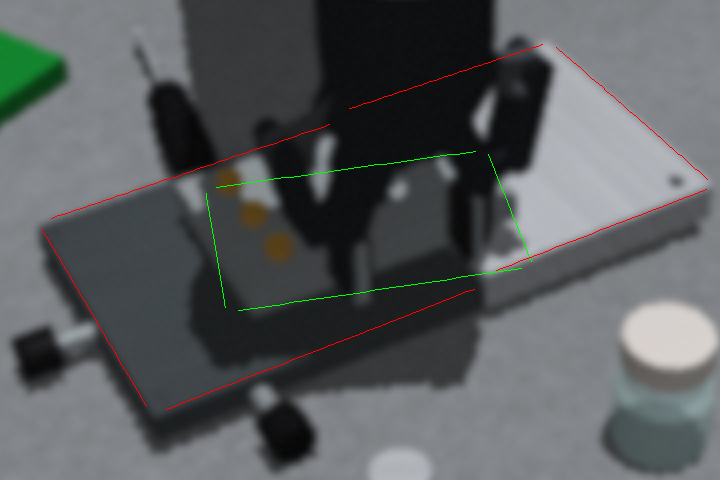

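Request:
play_rows(
  motion=[
    [[-0.003,-0.0007,0],[0,0,0]],
    [[-0.006,-0.0013,0],[0,0,0]],
    [[-0.006,-0.0013,0],[0,0,0]],
    [[0.03,0.007,0],[0,0,0]],
    [[0.04,0.01,0.05],[0,0,0]],
    [[0.04,0.01,0.15],[0,0,0]],
    [[0.04,0.03,0.25],[0,0,0.15]],
    [[0,0.1,0.25],[0,0,0.35]],
    [[-0.07,0.2,0.25],[0,0,0.55]],
  ],
)

```text
time: 6.32
tool_pos: [0.5712, -0.0004, 0.1301]
tcp_rot: [-1.452, 0.706, -0.709]
wrist_force: [-0.5, 0.4, 0.1]
width: 0.598
```

```bash
python3 - <<'E'
from go import *
s=bot.read_state(); M=tx(); a=np.degrees(np.arctan2(M[1,0],M[0,0]))-13.1
print(s["time"],s["tool_pos"],w2s(s["tool_pos"]),a,s["q"].round(2)); print(((np.r_[s2w(0,100),.13]-s["tool_pos"])/.4).round(4), (-a)/45)
E
```

```text
6.325 [ 5.71245259e-01 -4.24666683e-04  1.30132379e-01] [52.17400143 72.22973671] -65.03192309475943 [-0.04  0.15  1.93 -0.    1.05  0.86]
[-0.1428  0.0381 -0.0003] 1.4451538465502096
```

Request:
play_rows(
  motion=[
    [[-0.03,0.03,0],[0,0,0.2]],
    [[-0.07,0.05,0],[0,0,0.4]],
    [[-0.11,0.06,0],[0,0,0.6]],
    [[-0.148,0.06,0],[0,0,0.8]],
    [[-0.148,0.06,0],[0,0,1]],
    [[-0.148,0.06,0],[0,0,1]],
  ],
)

```text
time: 7.08
tool_pos: [0.5108, 0.0235, 0.129]
tcp_rot: [-1.569, 0.099, -0.099]
wrist_force: [0.8, 0.0, 0.5]
width: 0.596
```

Request:
play_rows(
  motion=[
    [[0,0,0],[0,0,0.22]],
    [[0,0,0],[0,0,0.445]],
    [[0,0,0],[0,0,0.445]],
    [[0,0,0],[0,0,0.445]],
  ],
)

```text
time: 7.58
tool_pos: [0.5108, 0.0233, 0.1289]
tcp_rot: [-1.564, -0.173, 0.174]
wrist_force: [-0.3, 0.2, -0.2]
width: 0.598
```

```bash
python3 look.py 4 scene 1 -17 0;python3 - <<'E'
from go import *
s=bot.read_state(); M=tx(); a=np.degrees(np.arctan2(M[1,0],M[0,0]))-13.1
print(s["time"],w2s(s["tool_pos"]),a,s["q"].round(2))
E
```

```text
7.575 [0.51081466 0.02334651 0.12885574] [ -1.29618347 109.07896977] [-0.34674348  0.15726481 -0.2368765 ]
['scene'] plate in S (array([  0.4592453 , -18.28643731]), np.float64(0.10067396333256012)) -2.2878737449645996 | stage refit (array([ 1.20553431, -0.72103148]), np.float64(0.7407555860709868)) | rel (array([ -0.97331684, -17.55428961]), np.float64(-0.6400816227384267))
scene plate top heights [(-68, 117, 46.4), (-35, 199, 46.3), (-5, 115, 46.4), (45, 214, 46.4)] ledge 30.3 900 bed 24.5 281
7.625 [ -1.33173193 109.045738  ] -0.4052912458028395 [-0.    0.04  2.06 -0.    1.04 -0.22]
```

View pics/scene4f.png

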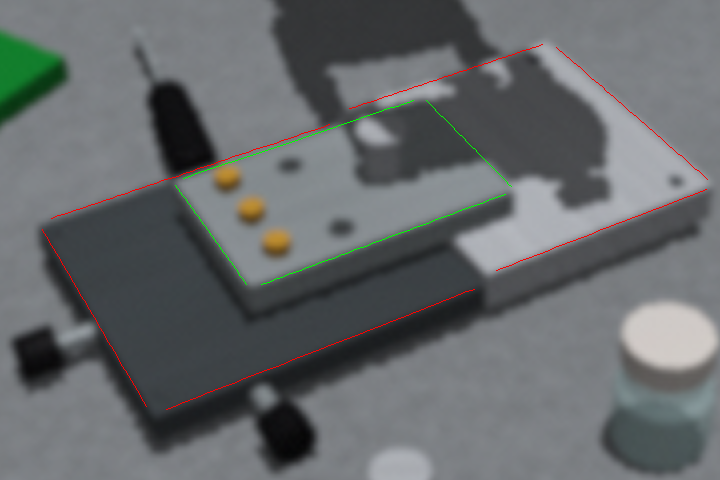

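Request:
play_rows(
  motion=[
    [[0.014,-0.0455,-0.1],[0,0,0.009]],
    [[0.014,-0.0455,-0.2],[0,0,0.009]],
    [[0.014,-0.0455,-0.24],[0,0,0.009]],
    [[0.014,-0.0455,-0.248],[0,0,0.009]],
    [[0.014,-0.0455,-0.248],[0,0,0.009]],
  ],
)

```text
time: 8.25
tool_pos: [0.5173, 0.0052, 0.0307]
tcp_rot: [-1.563, -0.183, 0.181]
wrist_force: [-0.4, 0.0, 0.2]
width: 0.604
```

```bash
python3 - <<'E'
from go import *
s=bot.read_state(); M=tx(); a=np.degrees(np.arctan2(M[1,0],M[0,0]))-13.1
print(s["time"],s["tool_pos"],w2s(s["tool_pos"]),a,s["wrist_force"])
for y in (68,40,30,27): print(y,(s2w(0,y)-s["tool_pos"][:2])/.4)
E
```

```text
8.25 [0.51726641 0.00523291 0.03069575] [ 0.88219439 89.97445527] 0.17738917209994476 [-0.44332143  0.02290838  0.16428984]
68 [ 0.01030326 -0.05400635]
40 [ 0.02616885 -0.12218467]
30 [ 0.03183513 -0.14653407]
27 [ 0.03353502 -0.15383889]
```

Request:
play_rows(
  motion=[
    [[0.003,-0.02,-0.004],[0,0,0]],
    [[0.006,-0.037,-0.004],[0,0,0]],
    [[0.01,-0.054,-0.004],[0,0,0]],
    [[0.012,-0.062,-0.004],[0,0,0]],
    [[0.014,-0.07,-0.004],[0,0,0]],
    [[0.016,-0.078,-0.004],[0,0,0]],
    [[0.018,-0.086,-0.004],[0,0,0]],
    [[0.0195,-0.094,-0.004],[0,0,0]],
    [[0.0215,-0.102,-0.004],[0,0,0]],
    [[0.0215,-0.102,-0.004],[0,0,0]],
  ],
)

```text
time: 9.5
tool_pos: [0.5247, -0.0351, 0.0282]
tcp_rot: [-1.562, -0.181, 0.182]
wrist_force: [-2.1, 4.9, 3.5]
width: 0.602
```

```bash
python3 look.py 5 scene 0 -34 0
```

```text
9.5 [ 0.52473651 -0.03508923  0.02824403] [-0.98117401 49.008553  ] [-2.10108515  4.94608098  3.48487215]
['scene'] plate in S (array([  0.29016285, -32.93130248]), np.float64(-0.4281622243144)) -2.2554149627685547 | stage refit (array([ 0.77572388, -5.92944295]), np.float64(0.7290571328465797)) | rel (array([ -0.82909619, -26.99349528]), np.float64(-1.1572193571609797))
scene plate top heights [(-68, 116, 46.2), (-35, 207, 46.3), (-5, 116, 46.1), (45, 221, 46.4)] ledge 30.3 640 bed 24.4 274
```

View pics/scene5f.png

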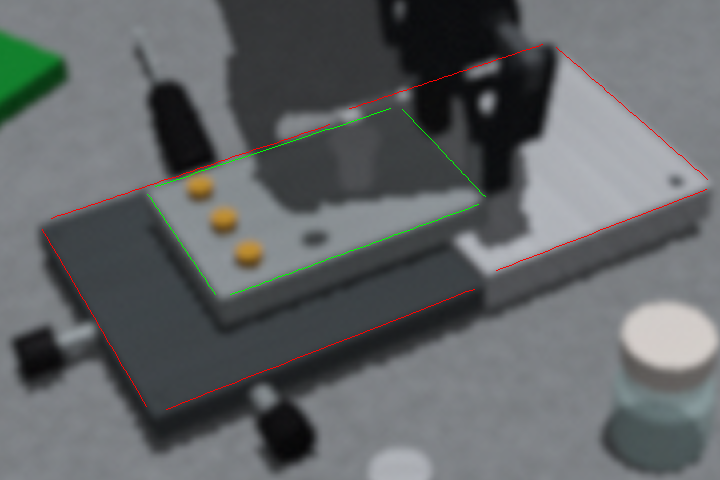

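Request:
play_rows(
  motion=[
    [[0.001,-0.006,0],[0,0,0]],
    [[0.003,-0.012,0],[0,0,0]],
    [[0.004,-0.018,0],[0,0,0]],
    [[0.0055,-0.024,0],[0,0,0]],
    [[0.007,-0.03,0],[0,0,0]],
    [[0.0085,-0.036,0],[0,0,0]],
    [[0.0085,-0.036,0],[0,0,0]],
    [[0.0085,-0.036,0],[0,0,0]],
  ],
)

```text
time: 10.55
tool_pos: [0.5282, -0.0497, 0.0282]
tcp_rot: [-1.563, -0.182, 0.182]
wrist_force: [-0.9, 4.1, 3.0]
width: 0.601
```

```bash
python3 look.py 6 scene 0 -48 0
```

```text
10.55 [ 0.52817665 -0.04966141  0.02821196] [-0.93336363 34.03588605] [-0.88846396  4.12835825  3.04455857]
['scene'] plate in S (array([  0.62154921, -47.80809376]), np.float64(0.33994504558995464)) -2.2156548500061035 | stage refit (array([ 1.11506782, -0.56630965]), np.float64(0.7425528156779597)) | rel (array([ -1.10571314, -47.23142095]), np.float64(-0.40260777008800513))
scene plate top heights [(-68, 125, 46.1), (-35, 212, 46.2), (-5, 122, 46.2), (45, 229, 46.3)] ledge 30.3 763 bed 24.3 288
```

View pics/scene6f.png

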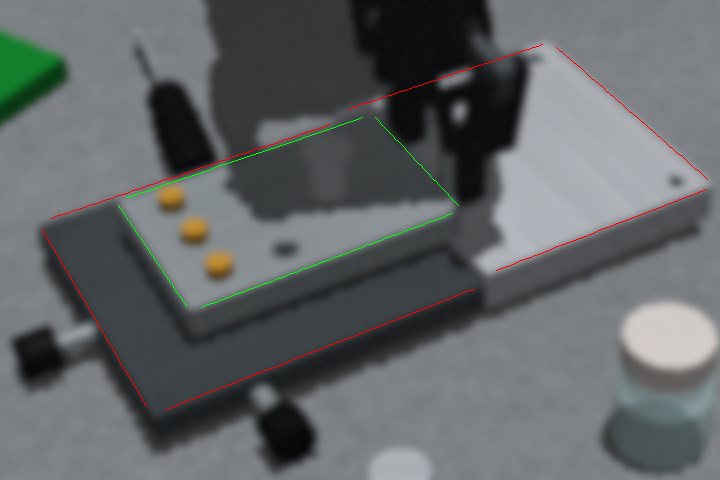

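Request:
play_rows(
  motion=[
    [[0.0011,-0.005,0],[0,0,0]],
    [[0.0022,-0.01,0],[0,0,0]],
    [[0.003,-0.013,0],[0,0,0]],
    [[0.003,-0.013,0],[0,0,0]],
    [[0.003,-0.013,0],[0,0,0]],
  ],
)

```text
time: 11.22
tool_pos: [0.5294, -0.0556, 0.0279]
tcp_rot: [-1.563, -0.182, 0.182]
wrist_force: [-0.6, -0.0, -0.1]
width: 0.598
```

```bash
python3 look.py 7 scene 0 -53 0
```

```text
11.225 [ 0.52935122 -0.05562389  0.02788735] [-1.14075922 27.96235976] [-0.62978834 -0.02689613 -0.10736749]
['scene'] plate in S (array([  7.97525144, -57.93304454]), np.float64(0.10153988155800601)) -2.1336135864257812 | stage refit (array([ 0.78547889, -0.60060332]), np.float64(0.6650107948878436)) | rel (array([  6.5238669 , -57.41202667]), np.float64(-0.5634709133298377))
scene plate top heights [(-68, 156, 40.2), (-35, 269, 40.2), (-5, 147, 39.8), (45, 296, 40.2)] ledge 30.3 808 bed 24.4 278
```

The plate has dropped: its top reads about 40 mm everywhere, level, and the contact force is gone. Drawing back along stage +y, then up.

Request:
play_rows(
  motion=[
    [[-0.006,0.025,0],[0,0,0]],
    [[-0.017,0.073,0],[0,0,0]],
    [[-0.034,0.146,0.03],[0,0,0]],
    [[-0.034,0.146,0.15],[0,0,0]],
    [[-0.034,0.26,0.3],[0,0,0]],
    [[-0.034,0.4,0.4],[0,0,0]],
    [[-0.034,0.54,0.4],[0,0,0]],
    [[-0.034,0.68,0.4],[0,0,0]],
    [[-0.034,0.8,0.4],[0,0,0]],
    [[-0.034,0.8,0.4],[0,0,0]],
  ],
)

```text
time: 12.52
tool_pos: [0.5144, 0.2691, 0.188]
tcp_rot: [-1.562, -0.186, 0.187]
wrist_force: [-0.9, -0.1, -0.7]
width: 0.6
```

```bash
python3 look.py 8 top,scene 0 -55 0 24; python3 - <<'E'
from h import *
for n in("top","scene"):
    cams.read_camera(n)
    for l in("jar","holder","driver"): print(n,l,[(np.round(w(n,x["xyz"]),3).tolist(),round(x["conf"],2)) for x in cams.mark_of(n,l)][:2])
    a=cv2.imread(f"pics/{n}0.png").astype(int); b=cv2.imread(f"pics/{n}8.png").astype(int)
E
```

```text
12.525 [0.51435114 0.26906005 0.18799243] [ 57.83955936 347.59650023] [-0.88204269 -0.11573937 -0.69712858]
['top'] plate in S (array([  1.6618583, -55.4150671]), np.float64(0.5292750290235231)) -3.0826494693756104 | stage refit (array([-0.46105349,  0.37580291]), np.float64(-0.2641199006763338)) | rel (array([  2.38007095, -55.78049115]), np.float64(0.7933949296998568))
['scene'] plate in S (array([  1.13688567, -55.73822899]), np.float64(0.3893406232100336)) -2.400182008743286 | stage refit (array([ 0.62061109, -0.67517421]), np.float64(0.5778501096243653)) | rel (array([-3.90744715e-02, -5.50654612e+01]), np.float64(-0.18850948641433168))
['top', 'scene'] plate in S (array([  1.48614923, -55.5356981 ]), np.float64(0.5375020916793932)) -5.475777626037598 | stage refit (array([-0.12589761,  0.04395737]), np.float64(-0.04108494735288288)) | rel (array([  1.6519008 , -55.57848524]), np.float64(0.578587039032276))
top plate top heights [(-68, 97, 40.9), (-35, 189, 40.6), (-5, 108, 40.4), (45, 236, 40.8)] ledge 30.8 1014 bed 24.6 214
scene plate top heights [(-68, 123, 40.3), (-35, 213, 40.5), (-5, 114, 40.3), (45, 238, 40.3)] ledge 30.3 889 bed 24.6 280
top jar [([0.694, 0.001, 0.001], 0.73), ([0.536, -0.084, 0.001], 0.38)]
top holder [([0.729, -0.118, 0.0], 0.6), ([0.578, -0.143, 0.026], 0.58)]
top driver [([0.392, -0.168, -0.001], 0.78)]
scene jar [([0.7, 0.0, 0.003], 0.55)]
scene holder [([0.723, -0.122, 0.0], 0.65), ([0.528, -0.155, 0.023], 0.18)]
scene driver [([0.394, -0.166, 0.001], 0.83)]
```

View pics/scene8f.png

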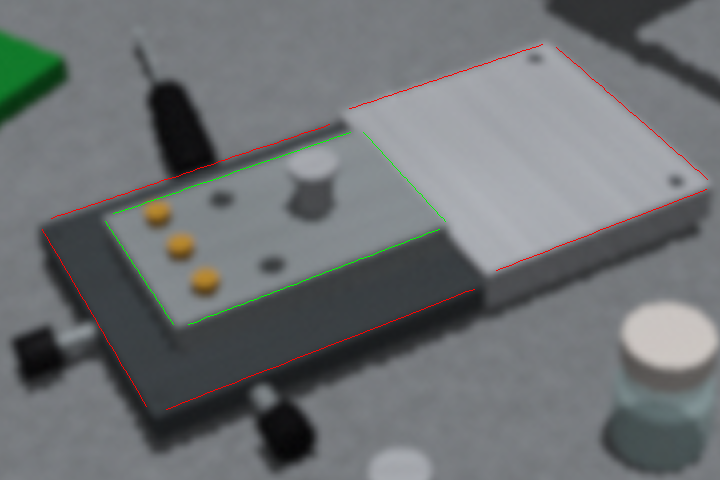

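View pics/top8f.png

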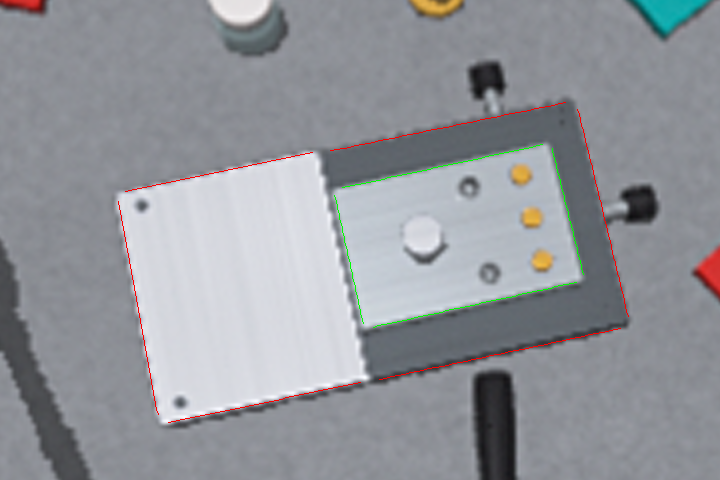

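Both pictures show the plate flat on the bed, clear of the ledge. In the top crop the pin noses are visible inside both holes at (469,187) and (489,272), and the jar, holder and screwdriver haven't moved.

```bash
python3 -c "
from workcell import bot
print(bot.finish_job())"
```

```text
the job is handed in; nothing more can be done
None
```

The plate is seated on the bed with both holes over the pins, and I've handed the job in at about 13 s of the 64 s allowed. I pushed its +x side about 10 mm with two spread fingertips, then pushed its +y end about 37 mm until it dropped. Then I drew back along +y and up. The plate was only ever slid; contact forces at the checks stayed under about 7 N.

**Last checks:**
- **Seating:** the plate's top reads 40.3–40.9 mm at all four places checked, in both cameras, against 40 mm expected. The top view shows a pin in each hole.
- **Position:** the two-camera fit puts the plate at (1.5, -55.5) mm in the stage's frame, turned 0.5°; seated is (0, -55). The top camera alone gives an x offset of 2.4 mm, more than the 1.5 mm hole clearance allows. The scene camera alone gives 0.0 mm, so I take the difference as fit error.
- **Bystanders:** the jar, holder and screwdriver are within a few mm of where they started, which is inside the detectors' accuracy. The screwdriver's start position comes from the top camera only, because the scene camera missed it then.
- **Failed checks:** one fit during the side push failed because the arm hid the plate, so I repeated it once the arm was clear. The fit just as the plate dropped was off because it still assumed the old plate height.

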